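# Snap ring onto the turntable spindle

### The arm

A 7-joint arm with a two-finger parallel gripper is mounted at the origin on the work surface. World frame = base frame: x ahead of the robot, y to its left, z up, the work surface at z = 0. Lengths are in m, angles in rad, forces in N, time in s.
With the tool pointing down it reaches from about 0.35 to 0.9 m from the base axis. Payload 7.2 kg.
Tool frame: the origin (TCP) lies between the finger pads, 19 mm behind the fingertips; this is the grasp point; z points along the fingers, y is the line along which they close (so a half turn about z gives the same grasp; the last joint's range is limited). The gripper opens to 85 mm and grips with 20 to 120 N. Pads are 22 mm wide; open, the fingers measure 114 mm over their backs; the gripper's body (76 mm by 85 mm) begins 54 mm behind the grasp point. The pads swing forward as they close: fully open they stand 13 mm farther back than shut.
Start: joints at [1.105, 0.411, -0.013, 1.596, 0.006, 1.134, -0.082], TCP at [0.242, -0.576, 0.25] pointing down, gripper open.
Joint ranges: [-2.95, 2.95], [-0.29, 1.99], [-1.47, 1.44], [0.14, 2.54], [-1.03, 4.17], [0.13, 1.85], [-2.86, 2.86]. Speed limits (rad/s): [2.39, 2.39, 3.01, 3.01, 3.14, 3.14, 3.14].

### API

Orientations are given as a unit quaternion [w, x, y, z].
In Python, from rig import env gives the robot as it stands.
- The arm moves only by the shell command python3 -m handwheel 'ROWS' [OPENING] [FORCE]. ROWS is JSON, a list of rows, each a list of 6 numbers: the shift along the tool's x, y, z in m, then the turn, a rotation vector about the tool's x, y, z in degrees. A call has 1 to 12 rows; each row shifts and turns the commanded pose from where the row before left it, along the tool's axes as they then stand; what a row does not reach is not made up. A row lasts 1/10 s, in which the tool goes at most 50 mm and 8.59 degrees, less where a joint would pass 70% of its speed; a pose out of reach is approached as far as the arm can. A call is refused whole if a number of a shift passes 0.05 or a number of a turn 8.59, either way. A call with a gripper value outside its range is refused whole. OPENING is the finger opening in m, from 0 to 0.0854, set as the call begins (- or left out, the last holds). The fingers move at their own pace and stop on an object; FORCE is the grip in N (left out, the last holds). Time passes only in rows, so rows that do not move let the fingers close. It gives the time, the measured TCP pose, the force, the opening and the grip force at its end, in the units of the state.
- env.get_state(): the state, without advancing time (a new reading comes with each control period).
- env.snapshot(name): name is "scene" or "top" or "wrist"; returns a dict with "color" (420x560x3 uint8, red, green, blue), "intrinsics" (3x3 intrinsics, pixels), "origin" and "rotation" of the camera in the world; the wrist camera has in their place "mount" (4x4, takes a point from camera to tool coordinates, whose origin is the TCP and whose axes are the flange's). Camera axes: x right, y down, z forward; pixel columns grow to the right and rows downward; lengths in m; the calibration is good to about 2 mm. A picture is of the moment at which its call begins: read the wrist's pose just before it. There is no depth.
- env.hand_in(): hands the job in; it is judged then, once.
Trained networks look in a picture, given as the dict that the camera call returned (one of the last four; its "shot" number tells which), for a name from the list of things; names that differ only in an ending like _2 or _b are one class to them, and where a whole thing is asked for, a point or a joint stands for the part that bears it (a point fixed in the world has none). Each returns a list of dicts, best first, with "p" (0 to 1); they miss things now and then, are a little off and sometimes report something else, mostly with a low value. They report only what shows in the picture. A call takes as long as a camera call. They do not tell look-alikes from the thing itself.
- env.boxes_of(name, picture): "location" ([column, row] in pixels, amid what is visible of it).
- env.masks_of(name, picture): "region" (420x560 bool, what is visible of it) and "location" ([column, row] in pixels, amid what is visible of it).
- env.mark_of(name, picture): "location" ([column, row] in pixels: a listed point, or the origin of a listed thing).
The state is a dict: "time_s": time; "joint_positions": joint angles; "joint_velocities": joint speeds; "effort": joint torques, N m; "eef_pos": TCP position; "orientation": TCP orientation; "contact_force": force on the tool from outside, world axes, zero at the start; "ft_torque": the same for the moment, N m; "width": finger opening in m; "finger_force": force on a finger pad.
Only numpy, scipy, OpenCV 4.12 (cv2) and the standard library are available. Lean on these libraries where they do the work, as an engineer would, in place of code of your own. Each camera call takes 0.05 s, during which the arm holds its last target. There are 200 camera calls.

### The job

Secure the specimen turntable: take the loose steel snap ring from the red tray by its two upright eyes, squeeze them together so that the ring spreads wide, and lower it, still spread, over the spindle that has a groove (not the plain post) until it is down at the white disc. Then let go so that the ring contracts into the groove and lies flat there, below the spindle's head. Leave the plain closed collar where it lies.

Things in the scene. Friction and masses are not known exactly. Their poses are not given: they have to be found in the camera images.
- ring: Steel snap ring, 82 mm long, 80 g, band 6 mm high, flat in a red tray (floor 3 mm up, rim 5 mm above it). Origin: underside, centre of the opening for the spindle; x points to the eyes, z up. Pivot pin at x=-40. Its two halves cross and end in upright tabs with an eye each, at x=30, y=-27 and 27, 14 x 6 mm, tops 36 mm up, 66 mm over the outsides. Grip them across y, TCP at x=31, 28 mm up.
- ring_a (a joint): Spread of each half of the ring (both alike): 0 relaxed, 0.32 rad with the eyes squeezed to the stop (2 N at first, 6 N at the stop): tabs then parallel, at x=35, 14 mm over the outsides, opening 36 mm wide. Best spindle place in the spread ring is x=4 (-4 to 13), y=0 (-6 to 6). Let go, it springs shut: 0.03 in the groove, 0.1 if wrongly on the spindle's head.
- groove (a point): On the oiled spindle's axis at the top of the white disc (fixed turntable, 124 mm across, 20 mm high); z up. Upward from here: groove (neck) 14 mm in diameter, 20 mm high; head 20 mm in diameter, 8 mm high; conical nose 12 mm high. The spread ring is to lie on the disc. A similar turntable beside it has a straight post, 20 mm in diameter, 40 mm high, with no groove: not that one.
- collar: Bystander: plain closed steel collar, 44 mm outside, 24 mm hole, 8 mm thick, lying in the same red tray. Origin at the centre of its underside. Leave it.
Things that resemble listed ones, but are neither listed nor needed, are in the scene too. What is shaped like the part that bears groove but orange or yellow is not meant.

How it is judged:
By the outcome, as a careful person would: the job done as asked, in the order asked, and still so for the second after the job is handed in, with the robot touching nothing.
It also fails if it takes over 48 s, if anything falls off the work surface, if the arm or the gripper's body presses on something with over 40 N, if the wrist force passes 120 N, or if a joint passes its speed limit or range.

## Working session

There is one attempt and no reset: what is moved stays moved. The work goes in short steps, Python scripts to look and compute and a shell command to move; the robot and the scene stay as the last step left them, time stands still between calls to the robot, and variables do not carry over. Pictures are saved under pics/ and viewed, at most 10 in all, crops included, and the job is handed in when it is done.

```bash
mkdir -p pics; ls
cat > h.py <<'E'
import numpy as np, cv2
from rig import env
from scipy.spatial.transform import Rotation as R
def quat(q): return R.from_quat([q[1],q[2],q[3],q[0]])
def cam(p,st=None):
    K=np.array(p["intrinsics"])
    if "mount" in p:
        M=np.array(p["mount"]); r=quat(st["orientation"]).as_matrix()
        return K, r@M[:3,3]+np.array(st["eef_pos"]), r@M[:3,:3]
    return K,np.array(p["origin"]),np.array(p["rotation"])
def ray(c,px):
    K,o,r=c; d=r@np.linalg.solve(K,[px[0],px[1],1]); return o,d
def at(c,px,z):
    o,d=ray(c,px); return o+d*(z-o[2])/d[2]
def proj(c,X):
    K,o,r=c; q=K@(r.T@(np.array(X)-o)); return q[:2]/q[2]
def save(p,n,crop=None,f=1):
    im=p["color"][:,:,::-1]
    if crop: im=im[crop[1]:crop[3],crop[0]:crop[2]]
    cv2.imwrite(f"pics/{n}.png",cv2.resize(im,None,fx=f,fy=f,interpolation=cv2.INTER_CUBIC))
E
python3 - <<'E'
from h import *
st=env.get_state(); print(st)
for n in ["top","scene"]:
    p=env.snapshot(n); c=cam(p); save(p,n); print(n,c[1],c[2].round(3).tolist(),c[0].tolist())
    for k,z in [("ring",.003),("collar",.003),("groove",.02)]:
        for m in env.mark_of(k,p): print(k,m, at(c,m["location"],z).round(4))
        print([ (b["p"],b["location"]) for b in env.boxes_of(k,p)] if k!="groove" else "")
E
```

```text
pics
{'time_s': 0.0, 'joint_positions': array([ 1.10477702,  0.41191695, -0.0127253 ,  1.59704152,  0.00557304,
        1.13423741, -0.08219337]), 'joint_velocities': array([ 0.00012867, -0.001054  ,  0.00134547,  0.0002216 , -0.0007531 ,
        0.00064788,  0.00080354]), 'effort': array([-3.18528364e-04, -6.00632358e+01,  6.82659522e-01, -2.99407607e+01,
        1.39461693e-02,  1.05092127e-02, -1.83263955e-05]), 'eef_pos': array([ 0.24193769, -0.5757903 ,  0.24914335]), 'orientation': array([-7.59613478e-04,  9.80279149e-01,  1.97616233e-01, -1.94361309e-04]), 'contact_force': array([-0.30051697,  0.36697318, -0.9185694 ]), 'ft_torque': array([ 0.02339823, -0.00447386,  0.01850106]), 'finger_force': 0.0, 'width': 0.08502775914604531}
top [0.46093359 0.01125066 0.74075727] [-0.056, 0.71, -0.7, 0.045] [[400.66250323538526, 0.0, 281.30085459988857], [0.0, 400.66250323538526, 218.35046807705066], [0.0, 0.0, 1.0]]Traceback (most recent call last):
  File "<stdin>", line 6, in <module>
  File "h.py", line 14, in at
    o,d=ray(c,px); return o+d*(z-o[2])/d[2]
        ~~~^^^^^^
  File "h.py", line 12, in ray
    K,o,r=c; d=r@np.linalg.solve(K,[px[0],px[1],1]); return o,d
               ~^~~~~~~~~~~~~~~~~~~~~~~~~~~~~~~~~~~
ValueError: matmul: Input operand 1 has a mismatch in its core dimension 0, with gufunc signature (n?,k),(k,m?)->(n?,m?) (size 3 is different from 4)
```

```bash
sed -i 's/np.array(p\["rotation"\])$/quat(p["rotation"]).as_matrix()/' h.py
python3 - <<'E'
from h import *
for n in ["top","scene"]:
    p=env.snapshot(n); c=cam(p); save(p,n); print(n,c[1],c[2].round(3).tolist())
    for k,z in [("ring",.003),("collar",.003),("groove",.02)]:
        for m in env.mark_of(k,p): print(k,m, at(c,m["location"],z).round(4))
        print([ (b["p"],b["location"]) for b in env.boxes_of(k,p)] if k!="groove" else "")
E
```

```text
top [0.46093359 0.01125066 0.74075727] [[0.016, -0.99, 0.141], [-1.0, -0.013, 0.016], [-0.014, -0.142, -0.99]]
ring {'location': [441.6, 260.8], 'p': 0.69} [ 0.4921 -0.2698  0.003 ]
[(0.65, [445.8, 253.3]), (0.49, [439.1, 247.1])]
collar {'location': [373.8, 239.0], 'p': 0.79} [ 0.5302 -0.1473  0.003 ]
[(0.73, [376.6, 239.5])]
groove {'location': [189.3, 127.8], 'p': 0.85} [0.7339 0.1993 0.02  ]
groove {'location': [238.0, 244.1], 'p': 0.81} [0.5159 0.1006 0.02  ]
groove {'location': [264.1, 338.6], 'p': 0.6} [0.3516 0.0499 0.02  ]

scene [ 1.05936927 -0.21274559  0.72986717] [[0.403, 0.718, -0.567], [0.915, -0.319, 0.247], [-0.003, -0.618, -0.786]]
[(0.97, [125.6, 238.9]), (0.62, [124.2, 245.8])]
collar {'location': [198.9, 231.3], 'p': 0.86} [ 0.5288 -0.1453  0.003 ]
[(0.84, [198.6, 222.8])]
groove {'location': [253.2, 134.8], 'p': 0.98} [0.3424 0.0413 0.02  ]
groove {'location': [313.1, 179.2], 'p': 0.62} [0.5117 0.1034 0.02  ]
groove {'location': [418.0, 249.9], 'p': 0.6} [0.7395 0.1999 0.02  ]
```

View pics/top.png

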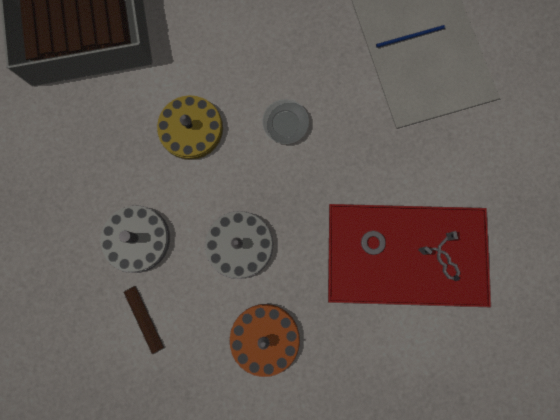

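View pics/scene.png

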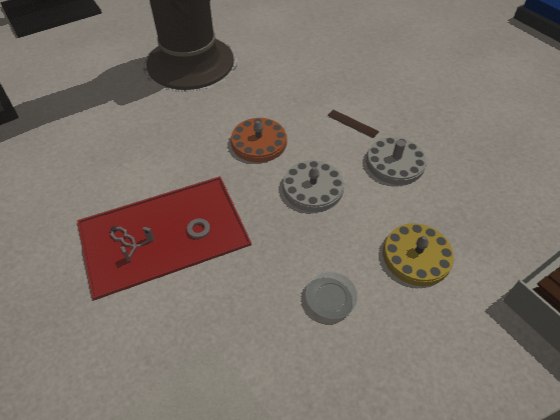

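Candidates for the grooved spindle in the scene view are white (313,182), white (397,155), orange (258,135) and yellow (420,247). Orange and yellow are excluded. The white one at (397,155) looks like a straight post, while the white one at (313,182) has a head on a neck. I'll confirm that in a crop, along with the ring.

Run:
```python
from h import *
p=env.snapshot("scene"); im=p["color"][:,:,::-1]
a=cv2.resize(im[120:215,270:440],(680,380),interpolation=3)
q=env.snapshot("top"); b=q["color"][:,:,::-1]
b1=cv2.resize(b[205:305,400:495],(210,220),interpolation=3); 
b=cv2.resize(b[222:290,410:470],(194,220),interpolation=3)
s=cv2.resize(im[215:270,100:160],(240,220),interpolation=3)
o=np.zeros((600,680,3),np.uint8); o[:380]=a; o[380:,:194]=b; o[380:,200:440]=s
cv2.imwrite("pics/crop.png",o)
c=cam(q)
for m in env.masks_of("ring",q): 
    ys,xs=np.nonzero(m["region"]); print(m["p"],xs.min(),xs.max(),ys.min(),ys.max(),len(xs))
```

```text
0.91 420 458 231 280 410
```

View pics/crop.png

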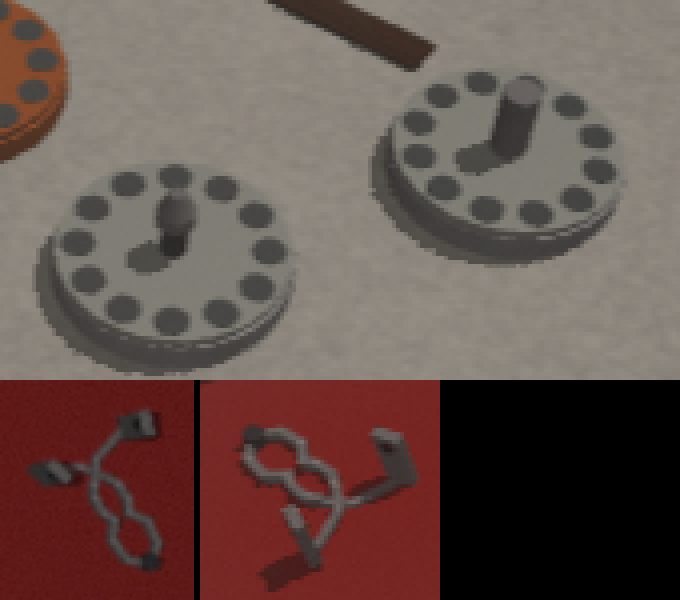

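The crop confirms it: white at scene (313,182), top (238,244), has a dark narrow neck under a wider head, so it is the grooved one. The white one at (397,155) is a straight post. The ring's pin is at scene (114,229) and its tab tops are at (146,228) and (122,247). I'll compute a rough pose, then look from above with the wrist camera.

Run:
```python
from h import *
p=env.snapshot("scene"); c=cam(p); q=env.snapshot("top"); d=cam(q)
pin=at(c,(113.8,228.8),.009); t1=at(c,(146.3,228.3),.039); t2=at(c,(122.5,247.5),.039)
print(pin,t1,t2,np.linalg.norm(t1-t2)); print("top pin",at(d,(456.4,278.3),.009), at(d,(426.1,249.8),.03),at(d,(453.3,235.9),.03))
m=(t1+t2)/2; print("mid",m,"heading",np.degrees(np.arctan2(*(m-pin)[1::-1])),"dist",np.linalg.norm((m-pin)[:2]))
st=env.get_state(); print(quat(st["orientation"]).as_matrix().round(3).tolist()); w=env.snapshot("wrist"); print(np.array(w["mount"]).round(4).tolist(),w["intrinsics"])
```

```text
[ 0.46259728 -0.29093287  0.009     ] [ 0.51018277 -0.23362138  0.039     ] [ 0.53400721 -0.28195815  0.039     ] 0.0538892117877491
top pin [ 0.46092593 -0.29264941  0.009     ] [ 0.50983533 -0.23311956  0.03      ] [ 0.53512885 -0.28188511  0.03      ]
mid [ 0.52209499 -0.25778977  0.039     ] heading 29.119922938797586 dist 0.06810611009018867
[[0.922, 0.387, -0.0], [0.387, -0.922, -0.0], [-0.0, 0.0, -1.0]]
[[-0.0009, -0.9509, -0.3096, 0.0792], [1.0, -0.0008, -0.0006, 0.0013], [0.0003, -0.3096, 0.9509, -0.1255], [0.0, 0.0, 0.0, 1.0]] [[304.10574148   0.         282.42247436]
 [  0.         304.10574148 212.78608531]
 [  0.           0.           1.        ]]
```

```bash
python3 -m handwheel '[[0.038,-0.0184,0.01,0,0,0],[0.038,-0.0184,0.01,0,0,0],[0.038,-0.0184,0.01,0,0,0],[0.038,-0.0184,0.01,0,0,0],[0.038,-0.0184,0.01,0,0,0],[0.038,-0.0184,0.01,0,0,0],[0.038,-0.0184,0.01,0,0,0],[0.038,-0.0184,0.01,0,0,0],[0.038,-0.0184,0.01,0,0,0],[0.038,-0.0184,0.01,0,0,-5.2],[0,0,0,0,0,0]]' 0.0854 20
python3 - <<'E'
from h import *
st=env.get_state(); p=env.snapshot("wrist"); c=cam(p,st); print(st["eef_pos"],quat(st["orientation"]).as_matrix().round(3).tolist())
save(p,"w1")
for m in env.mark_of("ring",p): print(m,at(c,m["location"],.003))
print("pred pin",proj(c,(.4618,-.2917,.009)),proj(c,(.51,-.2335,.039)),proj(c,(.5345,-.282,.039)))
E
```

```text
time_s: 2.1
eef_pos: [0.5249, -0.2524, 0.1488]
orientation: [-0.002, 0.969, 0.248, 0.001]
contact_force: [-0.9, 0.1, -0.2]
width: 0.0852
finger_force: 0.0
[ 0.52492538 -0.25238548  0.14881836] [[0.877, 0.48, 0.001], [0.48, -0.877, 0.004], [0.003, -0.003, -1.0]]
{'location': [289.2, 237.7], 'p': 0.78} [ 0.49852403 -0.27501822  0.003     ]
pred pin [286.04231677 277.86702412] [252.53560879 220.7206772 ] [318.63931901 222.7659692 ]
```

View pics/w1.png

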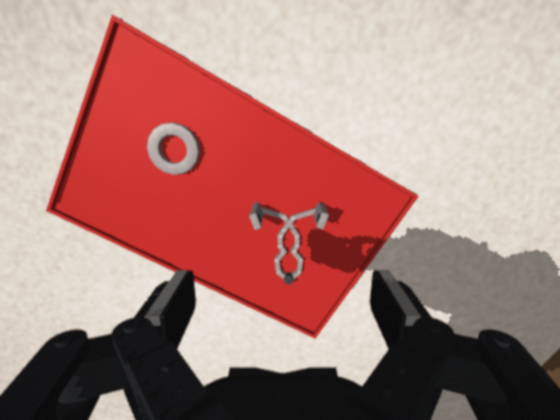

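The ring lies in the tray with its pin at (289,279) and tabs near (257,217) and (321,213). The collar at (174,149) is clear. I'll enlarge it to tell tab tops from bases.

Run:
```python
from h import *
st=env.get_state(); p=env.snapshot("wrist"); c=cam(p,st)
save(p,"w2",(240,190,345,290),6)
import pickle; pickle.dump((st,{k:p[k] for k in("intrinsics","mount")}),open("w2.pkl","wb"))
```

```text
(no output)
```

View pics/w2.png

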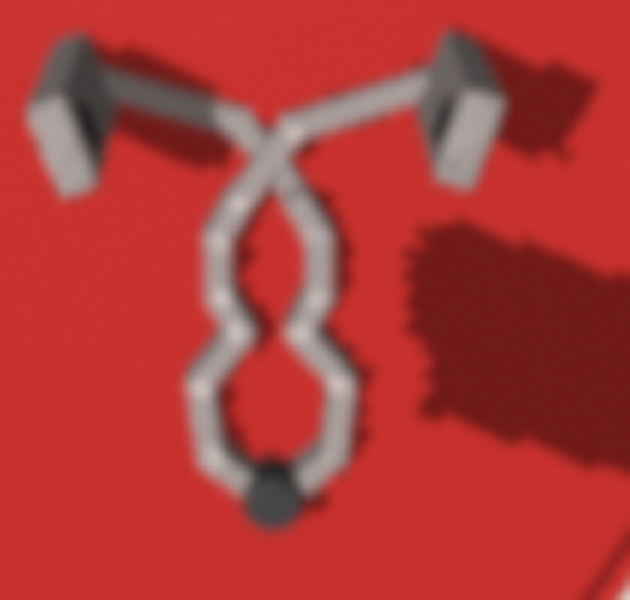

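The light faces are the tab tops, at crop (64,146) and (469,140). The pin is at crop (274,500).

Run:
```python
from h import *
import pickle
st,p=pickle.load(open("w2.pkl","rb")); c=cam(p,st)
f=lambda u,v,z: at(c,(240+u/6,190+v/6),z)
L,Rr,P,X=f(64,146,.039),f(469,140,.039),f(274,500,.011),f(272,150,.008)
m=(L+Rr)/2; d=L-Rr
print(L,Rr,P,X,"sep",np.linalg.norm(d),"dist",np.linalg.norm((m-P)[:2]))
h1=np.degrees(np.arctan2(*(m-P)[1::-1])); h2=np.degrees(np.arctan2(-d[0],d[1])); h=(h1+h2)/2;print(h1,h2)
r=quat(st["orientation"]).as_matrix(); print("tool heading",np.degrees(np.arctan2(r[1,0],r[0,0])))
u=np.array([np.cos(np.radians(h)),np.sin(np.radians(h)),0]); n=np.array([-u[1],u[0],0])
o=((m-30*.001*u)+(P+.04*u))/2; o[2]=.003; t=o+.031*u; t[2]=.031
print("origin",o,"tcp",t); print("tool delta",r.T@(t-np.array(st["eef_pos"])))
```

```text
[ 0.51066025 -0.23587837  0.039     ] [ 0.53739278 -0.28414125  0.039     ] [ 0.46261181 -0.29450046  0.011     ] [ 0.51449905 -0.26628826  0.008     ] sep 0.055171857617688246 dist 0.07043700050017886
29.318675729352414 28.981816344229202
tool heading 28.123582531517545
origin [ 0.49768589 -0.27481963  0.003     ] tcp [ 0.5247596  -0.25971948  0.031     ]
tool delta [0.00215416 0.00285878 0.11858714]
```

```bash
python3 -m handwheel '[[0.002,0.003,0.03,0,0,-1],[0,0,0.03,0,0,0],[0,0,0.03,0,0,0],[0,0,0.02,0,0,0],[0,0,0.0085,0,0,0],[0,0,0,0,0,0],[0,0,0,0,0,0]]'
python3 - <<'E'
from h import *
s=env.get_state(); r=quat(s["orientation"]).as_matrix()
print(r.T@(np.array([.52476,-.25972,.031])-s["eef_pos"]),np.degrees(np.arctan2(r[1,0],r[0,0])),r[:,2])
E
```

```text
time_s: 2.95
eef_pos: [0.5246, -0.2621, 0.0325]
orientation: [0.001, 0.968, 0.25, 0.0]
contact_force: [0.2, 0.1, 0.3]
width: 0.0856
finger_force: 0.0
[ 0.00127405 -0.00200155  0.00154136] 28.920697917703816 [ 1.16274337e-03 -8.81217829e-04 -9.99998936e-01]
```

```bash
python3 -m handwheel '[[0.001,-0.002,0.001,0,0,0],[0,0,0,0,0,0]]'; python3 -m handwheel '[[0,0,0,0,0,0],[0,0,0,0,0,0],[0,0,0,0,0,0],[0,0,0,0,0,0],[0,0,0,0,0,0],[0,0,0,0,0,0],[0,0,0,0,0,0],[0,0,0,0,0,0]]' 0 30
python3 - <<'E'
from h import *
s=env.get_state();p=env.snapshot("wrist"); save(p,"w3",(180,170,390,330),3.8); print(env.get_state()["width"])
E
```

```text
time_s: 3.15
eef_pos: [0.5248, -0.2588, 0.0315]
orientation: [0.0, 0.968, 0.25, 0.001]
contact_force: [0.2, 0.2, 0.1]
width: 0.085
finger_force: 0.0
time_s: 3.95
eef_pos: [0.5254, -0.2577, 0.0317]
orientation: [-0.0, 0.968, 0.251, 0.001]
contact_force: [-0.6, 4.6, 9.4]
width: 0.011
finger_force: 31.0
0.011152469759131303
```

View pics/w3.png

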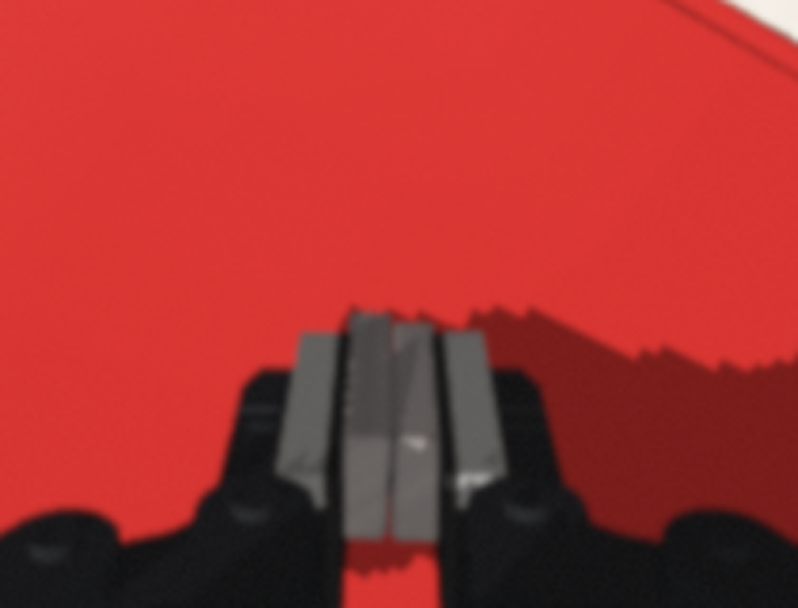

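The tabs are side by side between the pads. Lift.

```bash
python3 -m handwheel '[[0,0,-0.01,0,0,0],[0,0,-0.03,0,0,0],[0,0,-0.04,0,0,0],[0,0,-0.04,0,0,0],[0,0,-0.02,0,0,0],[0,0,0,0,0,0],[0,0,0,0,0,0]]'
python3 - <<'E'
from h import *
s=env.get_state();p=env.snapshot("scene"); c=cam(p); u=proj(c,s["eef_pos"]).astype(int); print(u)
im=p["color"][:,:,::-1]; a=im[max(0,u[1]-60):u[1]+60,max(0,u[0]-65):u[0]+65]
q=env.snapshot("top"); d=cam(q); v=proj(d,s["eef_pos"]).astype(int); b=q["color"][v[1]-60:v[1]+60,v[0]-65:v[0]+65,::-1]; print(v,a.shape)
w=env.snapshot("wrist")
cv2.imwrite("pics/l.png",np.hstack([cv2.resize(x,(400,400),interpolation=3) for x in (a,b)]))
r=quat(s["orientation"]).as_matrix()
for k,cc,pp in(("scene",c,p),("top",d,q)):
    for m in env.mark_of("ring",pp): print(k,m,r.T@(at(cc,m["location"],s["eef_pos"][2]-.028)-s["eef_pos"]))
E
```

```text
time_s: 4.7
eef_pos: [0.5239, -0.2591, 0.1706]
orientation: [0.0, 0.968, 0.25, 0.0]
contact_force: [0.5, -0.1, -1.9]
width: 0.0106
finger_force: 29.3
[113 191]
[478 233] (120, 130, 3)
scene {'location': [105.7, 191.7], 'p': 0.77} [-0.03374735 -0.00244735  0.02800263]
top {'location': [479.0, 260.1], 'p': 0.92} [-0.03738504 -0.006488    0.02800104]
```

View pics/l.png

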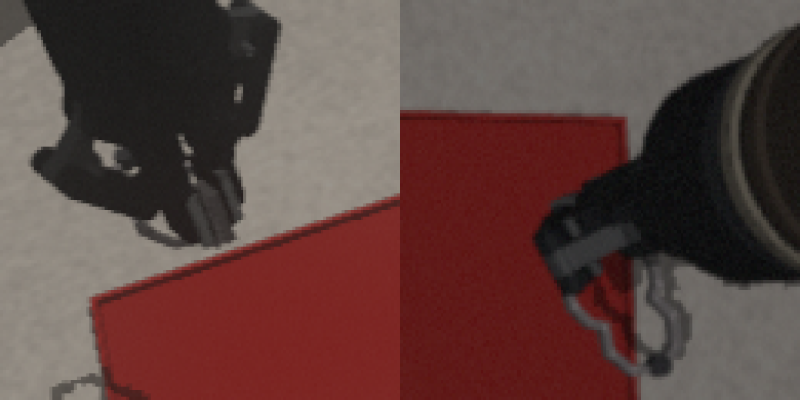

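The ring is held and spread: the loop is open in the top view, with the pin near top px (497,282). I'll work out its offset in the tool and move over the spindle.

```bash
python3 -m handwheel '[[0.0165,-0.0267,0,0,0,0],[0.0165,-0.0267,0,0,0,0],[0.0165,-0.0267,0,0,0,0],[0.0165,-0.0267,0,0,0,0],[0.0165,-0.0267,0,0,0,0],[0.0165,-0.0267,0,0,0,0],[0.0165,-0.0267,0,0,0,0],[0.0165,-0.0267,0,0,0,0],[0.0165,-0.0267,0,0,0,0],[0.0165,-0.0267,0,0,0,0],[0.0165,-0.0267,0,0,0,0],[0.0165,-0.0267,0,0,0,0]]'; python3 -m handwheel '[[0,0,0,0,0,0],[0,0,0,0,0,0]]'
python3 - <<'E'
from h import *
s=env.get_state(); r=quat(s["orientation"]).as_matrix(); e=np.array(s["eef_pos"]); print("heading",np.degrees(np.arctan2(r[1,0],r[0,0])))
out=[]
for n in("top","scene"):
    p=env.snapshot(n); c=cam(p); u=proj(c,e+r@[-.035,0,.028]).astype(int)
    x0,y0=max(0,u[0]-50),max(0,u[1]-50); print(n,"crop",x0,y0)
    out.append(cv2.resize(p["color"][y0:y0+100,x0:x0+100,::-1],(400,400),interpolation=3))
    for m in env.mark_of("groove",p): print("groove",m,at(c,m["location"],.02))
    for m in env.mark_of("ring",p): print("ring",m,r.T@(at(c,m["location"],e[2]-.028)-e))
    print("nominal pin px",proj(c,e+r@[-.075,0,.022])," groove px (.514,.102)",proj(c,(.514,.102,.02)),proj(c,(.514,.102,.06)))
cv2.imwrite("pics/m.png",np.hstack(out))
p=env.snapshot("wrist"); c=cam(p,s)
for m in env.mark_of("groove",p): print("wrist groove",m,at(c,m["location"],.02))
E
```

```text
time_s: 6.15
eef_pos: [0.5418, 0.1186, 0.1697]
orientation: [-0.0, 0.968, 0.25, -0.001]
contact_force: [0.5, 0.5, -0.6]
width: 0.0105
finger_force: 29.4
time_s: 6.35
eef_pos: [0.5417, 0.1181, 0.1697]
orientation: [-0.0, 0.968, 0.251, -0.001]
contact_force: [-0.0, -0.5, -0.1]
width: 0.0107
finger_force: 29.4
heading 29.111247650923538
top crop 177 190
groove {'location': [265.2, 338.2], 'p': 0.83} [0.35235331 0.04801888 0.02      ]
groove {'location': [236.6, 244.8], 'p': 0.61} [0.51456711 0.10308243 0.02      ]
ring {'location': [227.3, 242.6], 'p': 0.55} [-0.03683912 -0.00175658  0.02804907]
nominal pin px [239.53616553 264.46951863]  groove px (.514,.102) [237.18925049 245.1229256 ] [234.29380053 243.35342433]
scene crop 265 84
groove {'location': [258.2, 131.4], 'p': 0.79} [0.3368358  0.05540336 0.02      ]
groove {'location': [313.8, 180.8], 'p': 0.78} [0.51616461 0.10272499 0.02      ]
groove {'location': [416.1, 247.8], 'p': 0.61} [0.73434281 0.19930518 0.02      ]
ring {'location': [311.0, 137.9], 'p': 0.57} [-0.03683297  0.01171188  0.028044  ]
nominal pin px [297.66471175 123.22088257]  groove px (.514,.102) [312.9972421  180.17089843] [314.13542832 166.55322124]
wrist groove {'location': [288.8, 233.7], 'p': 0.89} [0.51716378 0.09607809 0.02      ]
wrist groove {'location': [253.4, 370.2], 'p': 0.85} [0.35084928 0.04880665 0.02      ]
```

View pics/m.png

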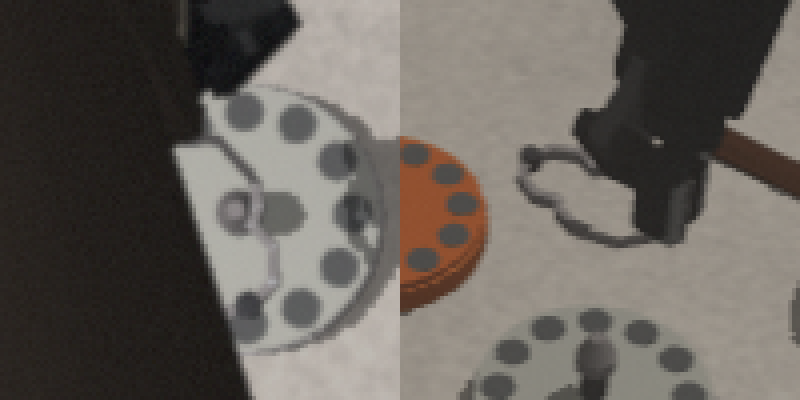

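The pin is at top (239.5,265.5) and scene (298,123.5), matching the nominal spread pose within 1 px, so the ring is level and its origin is at tool x=-35. The head is at top (236.5,242.5) and scene (313.8,172.8). Triangulate the axis.

Run:
```python
from h import *
s=env.get_state(); r=quat(s["orientation"]).as_matrix(); e=np.array(s["eef_pos"])
T=cam(env.snapshot("top"));S=cam(env.snapshot("scene"))
def tri(a,b):
    o1,d1=ray(T,a);o2,d2=ray(S,b); k=np.linalg.lstsq(np.c_[d1,-d2],o2-o1,rcond=None)[0]
    A,B=o1+d1*k[0],o2+d2*k[1]; return (A+B)/2,np.linalg.norm(A-B)
print("head",tri((236.5,242.5),(313.8,172.8)), at(T,(236.5,242.5),.055),at(S,(313.8,172.8),.044))
P,g=tri((239.5,265.5),(298,123.5)); print("pin in tool",r.T@(P-e),g)
X=np.array([.515,.102,.02]); print("spindle in tool",r.T@(X-e), "move",r.T@(X-e)-[-.031,0,.028])
```

```text
head (array([0.51679523, 0.10044658, 0.04541904]), np.float64(0.000641504117504717)) [0.51591108 0.09891897 0.055     ] [0.51574556 0.10141484 0.044     ]
pin in tool [-0.07558325 -0.00252405  0.02479084] 0.0010730748550868154
spindle in tool [-0.03093534 -0.00036259  0.15053058] move [ 6.46556336e-05 -3.62589622e-04  1.22530584e-01]
```

```bash
python3 -m handwheel '[[0,0,0.02,0,0,0],[0,0,0.025,0,0,0],[0,0,0.02,0,0,0],[0,0,0.01,0,0,0],[0,0,0.005,0,0,0],[0,0,0,0,0,0],[0,0,0,0,0,0]]'
python3 - <<'E'
from h import *
s=env.get_state(); r=quat(s["orientation"]).as_matrix(); e=np.array(s["eef_pos"]); print("move",r.T@(np.array([.5158,.1012,.02])-e)-[-.031,0,.028])
out=[]
for n in("top","scene"):
    p=env.snapshot(n); c=cam(p); u=proj(c,e+r@[-.035,0,.028]).astype(int)
    x0,y0=max(0,u[0]-50),max(0,u[1]-50); print(n,"crop",x0,y0)
    out.append(cv2.resize(p["color"][y0:y0+100,x0:x0+100,::-1],(400,400),interpolation=3))
    print("nominal pin px",proj(c,e+r@[-.075,0,.022]))
cv2.imwrite("pics/n.png",np.hstack(out))
E
```

```text
time_s: 7.55
eef_pos: [0.5427, 0.1176, 0.0913]
orientation: [0.0, 0.968, 0.25, 0.001]
contact_force: [0.8, 0.6, -0.4]
width: 0.0109
finger_force: 29.4
move [-0.00052795  0.00125365  0.04324123]
top crop 184 194
nominal pin px [245.30202125 265.1849916 ]
scene crop 263 114
nominal pin px [296.5300263  153.91253233]
```

View pics/n.png

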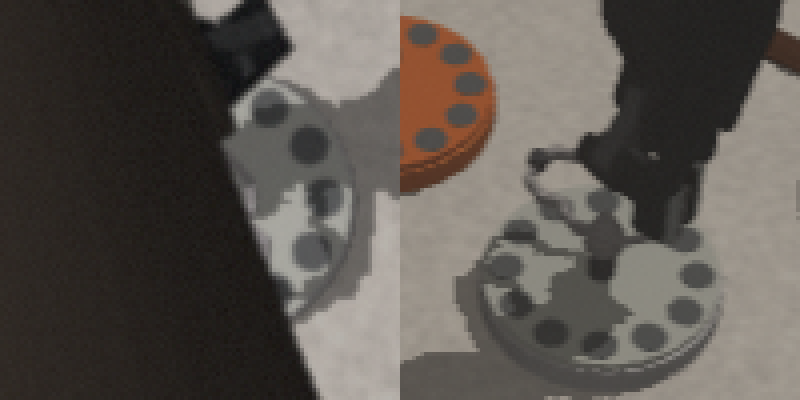

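The ring hovers just above the nose with its pin at scene (298,153.5), as predicted. Nudge y by 1 mm and lower in stages, watching the force.

```bash
python3 -m handwheel '[[0,0.001,0.004,0,0,0],[0,0,0.006,0,0,0],[0,0,0.006,0,0,0],[0,0,0.006,0,0,0],[0,0,0,0,0,0]]'
```

```text
time_s: 8.15
eef_pos: [0.5418, 0.1163, 0.0673]
orientation: [-0.0, 0.968, 0.25, -0.001]
contact_force: [0.4, 0.3, -1.0]
width: 0.0111
finger_force: 29.4
```

```bash
python3 -m handwheel '[[0,0,0.005,0,0,0],[0,0,0.005,0,0,0],[0,0,0.005,0,0,0],[0,0,0,0,0,0]]'
```

```text
time_s: 8.55
eef_pos: [0.5421, 0.1164, 0.0527]
orientation: [0.0, 0.968, 0.25, -0.001]
contact_force: [0.2, -0.2, -0.9]
width: 0.0108
finger_force: 29.4
```

```bash
python3 -m handwheel '[[0,0,0.002,0,0,0],[0,0,0.0015,0,0,0],[0,0,0,0,0,0]]'; python3 -m handwheel '[[0,0,0.001,0,0,0],[0,0,0,0,0,0]]';python3 - <<'E'
from h import *
s=env.get_state(); r=quat(s["orientation"]).as_matrix(); e=np.array(s["eef_pos"])
p=env.snapshot("scene"); c=cam(p); print(proj(c,e+r@[-.075,0,.022]),proj(c,e)); save(p,"o",(260,110,380,210),6)
E
```

```text
time_s: 8.85
eef_pos: [0.5426, 0.1165, 0.0499]
orientation: [0.0, 0.968, 0.25, -0.0]
contact_force: [-0.3, 0.2, 0.1]
width: 0.0106
finger_force: 29.4
time_s: 9.05
eef_pos: [0.5426, 0.1165, 0.049]
orientation: [0.0, 0.968, 0.25, 0.0]
contact_force: [0.1, 0.7, -1.1]
width: 0.0108
finger_force: 29.4
[295.45856817 168.69380539] [327.11291715 178.11993061]
```

View pics/o.png

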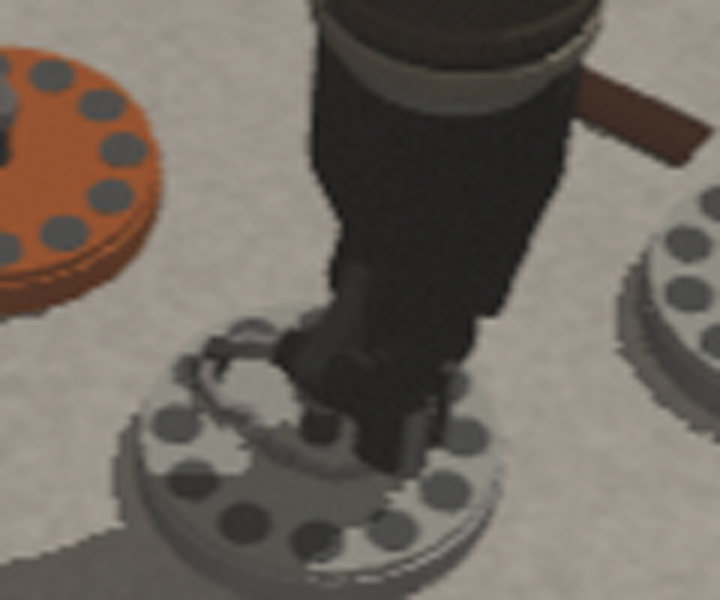

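The head at crop (320,428) is inside the spread ring, which is nearly at the disc. Creep down to contact.

```bash
python3 -m handwheel '[[0,0,0.0008,0,0,0],[0,0,0,0,0,0]]'; python3 -m handwheel '[[0,0,0.0008,0,0,0],[0,0,0,0,0,0]]'
```

```text
time_s: 9.3
eef_pos: [0.5427, 0.1166, 0.0488]
orientation: [0.0, 0.968, 0.25, 0.0]
contact_force: [-1.7, -0.1, 6.1]
width: 0.0111
finger_force: 29.9
time_s: 9.5
eef_pos: [0.5427, 0.1166, 0.0487]
orientation: [0.0, 0.968, 0.25, 0.0]
contact_force: [-4.2, -1.5, 12.9]
width: 0.0109
finger_force: 30.5
```

```bash
python3 -m handwheel '[[0,0,-0.0012,0,0,0],[0,0,0,0,0,0]]'; python3 -m handwheel '[[0,0,0.0005,0,0,0],[0,0,0.0005,0,0,0]]' 0.03 20; python3 -m handwheel '[[0,0,0.001,0,0,0],[0,0,0.0005,0,0,0]]' 0.045;  python3 -m handwheel '[[0,0,0.001,0,0,0],[0,0,0.001,0,0,0]]' 0.06; python3 -m handwheel '[[0,0,0,0,0,0],[0,0,0,0,0,0],[0,0,0,0,0,0]]' 0.0854
```

```text
time_s: 9.7
eef_pos: [0.5428, 0.1166, 0.0488]
orientation: [0.0, 0.968, 0.25, 0.0]
contact_force: [0.1, 1.1, 0.8]
width: 0.0109
finger_force: 29.7
time_s: 9.9
eef_pos: [0.543, 0.1162, 0.0476]
orientation: [0.0, 0.968, 0.25, 0.0]
contact_force: [0.6, -1.8, 2.9]
width: 0.0301
finger_force: 3.4
time_s: 10.1
eef_pos: [0.5426, 0.1166, 0.0459]
orientation: [-0.0, 0.968, 0.25, -0.0]
contact_force: [0.6, -0.7, 3.2]
width: 0.0449
finger_force: 3.0
time_s: 10.3
eef_pos: [0.5426, 0.1164, 0.0438]
orientation: [0.0, 0.968, 0.25, -0.0]
contact_force: [0.9, -1.4, 0.9]
width: 0.0598
finger_force: 1.8
time_s: 10.6
eef_pos: [0.5425, 0.1167, 0.044]
orientation: [-0.0, 0.968, 0.25, -0.0]
contact_force: [0.8, 0.1, -0.4]
width: 0.0853
finger_force: 0.0
```

Released cleanly. Rise and check.

```bash
python3 -m handwheel '[[0,0,-0.01,0,0,0],[0,0,-0.03,0,0,0],[0,0,-0.04,0,0,0],[0,0,-0.04,0,0,0],[0,0,-0.03,0,0,0],[0,0,-0.02,0,0,0],[0,0,0,0,0,0]]'
python3 - <<'E'
from h import *
s=env.get_state(); X=np.array([.5158,.1012,.02])
for n in("scene","top","wrist"):
    p=env.snapshot(n); c=cam(p,s)
    for m in env.mark_of("ring",p)[:2]: print(n,m,at(c,m["location"],.02)-X)
    for m in env.masks_of("ring",p)[:1]:
        ys,xs=np.nonzero(m["region"]); print("mask",m["p"],len(xs),xs.min(),xs.max(),ys.min(),ys.max())
        if n!="top":
            for row in range(ys.min(),ys.max()+1,1 if n=="scene" else 2): print(row,"".join("#" if v else "." for v in m["region"][row,xs.min():xs.max()+1]))
    h=np.radians(29.1);u=np.array([np.cos(h),np.sin(h),0]);v=np.array([-u[1],u[0],0])
    for t in(0,):print("px for origin@spindle: pin",proj(c,X-.04*u+[0,0,.008]),"tabs top",proj(c,X+.03*u+.027*v+[0,0,.036]),proj(c,X+.03*u-.027*v+[0,0,.036]))
E
```

```text
time_s: 11.3
eef_pos: [0.5441, 0.1171, 0.2182]
orientation: [0.0, 0.968, 0.25, 0.003]
contact_force: [0.2, 0.5, -0.8]
width: 0.0856
finger_force: 0.0
scene {'location': [311.0, 181.3], 'p': 0.56} [-7.20276102e-04 -4.21147504e-03  1.73472348e-17]
mask 0.62 126 301 324 170 195
170 ###.....................
171 #####...................
172 ...##...................
173 ........................
174 ........................
175 ........................
176 ........................
177 ........................
178 ........................
179 .................###....
180 .................####...
181 ................#####...
182 ................######..
183 ................#######.
184 ................#######.
185 ...............#########
186 ...............#########
187 ...............#########
188 ...............#########
189 ...............#########
190 ................########
191 ................#######.
192 ................#######.
193 ................#######.
194 .................######.
195 ..................####..
px for origin@spindle: pin [296.98811771 169.38491681] tabs top [334.5
[... 2215 characters left out ...]
............####.................###................
242 ......................###................###.................
244 ......................####...............###.................
246 .......................#####...........#####.................
248 ........................###################..................
250 ..........................################...................
252 ............................############.....................
254 ..............................########.......................
256 ................................#####........................
px for origin@spindle: pin [281.40505212 254.57150286] tabs top [253.64005261 202.19393172] [308.54222499 202.02255054]
```

The wrist mask shows the relaxed ring shape, centred on the spindle. Pin and tab pixels match a ring lying flat on the disc, and the waist is hidden under the head. Handing in.

```bash
python3 -c "
from rig import env
print(env.hand_in())"
```

```text
the job is handed in; nothing more can be done
None
```

The snap ring is in the groove of the white turntable's spindle, flat on the disc below the head going by the final camera check. I left the collar where it lay and handed the job in at about 11.5 s; no verdict came back.

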